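Swap blanks for gauges on the test board

ROBOT

A 7-joint arm with a two-finger parallel gripper is mounted at the origin on a cart in front of the work surface, level with it; the furniture and walls round the work are solid. World frame = base frame: x ahead of the robot, y to its left, z up, the work surface at z = 0. Lengths are in m, angles in rad, forces in N, time in s.
With the tool pointing down it reaches from about 0.4 to 0.85 m from the base axis. Payload 10.4 kg.
Tool frame: the origin (TCP) lies midway between the tips of the shut fingers; the grasp point (between the pads) lies 19 mm behind it; z points along the fingers, y is the line along which they close (so a half turn about z gives the same grasp; the last joint's range is limited). The gripper opens to 87 mm and grips with 3 to 60 N. Pads are 19 mm wide; open, the fingers measure 117 mm over their backs; the gripper's body (75 mm by 190 mm) begins 51 mm behind the grasp point.
Start: joints at [1.182, 0.332, -0.065, 1.46, 0.022, 1.35, -0.088], TCP at [0.224, -0.584, 0.223] pointing down, gripper open.
Joint ranges: [-2.6, 2.6], [-0.5, 2.12], [-1.47, 1.34], [0.16, 2.42], [-1.27, 4.41], [0.06, 2.06], [-2.6, 2.6]. Speed limits (rad/s): [2.22, 2.22, 2.79, 2.79, 3.14, 3.14, 3.14].

INTERFACE

Orientations are given as a unit quaternion [x, y, z, w].
In Python, from bench import r gives the robot as it stands.
- The arm moves only by the tool arm_command, never from a script. Its arguments are lists of equal length, an entry for each row: "xyz": the shift along the world's x, y, z in m, a list of three; "rot": the turn, a rotation vector about the world's x, y, z in rad, a list of three. In form: {"xyz": [[tx, ty, tz], ...], "rot": [[ax, ay, az], ...]}. A call has 1 to 20 rows; each row is the pose to reach, as a shift and turn from the pose commanded when the call began; what a row does not reach only later rows make up. A row lasts 1/12 s, in which the tool goes at most 41.7 mm and 7.16 degrees, less where a joint would pass 70% of its speed; a pose out of reach is approached as far as the arm can. A call with a gripper value outside its range is refused whole. "grip" is the opening, from 0 (shut) to 1 (fully open), set as the call begins (left out, the last holds). The fingers move at their own pace and stop on an object; "squeeze" is the grip in N (left out, the last holds). Time passes only in rows, so rows that repeat a pose let the fingers close. It gives the time, the measured TCP pose, the force, the opening and the grip force at its end, in the units of the state.
- r.read_state(): the state, without advancing time (a new reading comes with each control period).
- r.camera(name): name is "scene" or "top" or "wrist"; returns the picture (400x640x3 uint8, red, green, blue); there is no depth.
- r.camera_model(name): a dict with "fx", "fy", "cx", "cy" (pixels), "T" (4x4, takes a point from camera to world coordinates). Camera axes: x right, y up, looking along -z (the intrinsics and any distortion apply to the point x, -y, -z); pixel columns grow to the right and rows downward; lengths in m; the calibration is good to about 2 mm. A picture is of the moment at which its call begins: read the wrist's pose just before it. camera_model takes no time and is no camera call; for the wrist camera it gives the pose at the moment of the call.
- r.close_job(): hands the job in; it is judged then, once.
Trained networks look in the newest picture that a camera, given by its name, has taken for a name from the list of things; names that differ only in an ending like _2 or _b are one class to them, and where a whole thing is asked for, a point or a joint stands for the part that bears it (a point fixed in the world has none). Each returns a list of dicts, best first, with "conf" (0 to 1); they miss things now and then, are a little off and sometimes report something else, mostly with a low value. They report only what shows in the picture. A call takes as long as a camera call. They do not tell look-alikes from the thing itself.
- r.look_for(label, camera): "at" ([x, y, z] in m, in the coordinates of the camera as it stood for that picture, good to about 4 mm: the middle of the surface that is visible of it).
- r.spot_point(label, camera): "at" ([x, y, z] in m, in the coordinates of the camera as it stood for that picture, good to about 4 mm: a listed point, or the origin of a listed thing).
The state is a dict: "time": time; "joint_positions": joint angles; "joint_vel": joint speeds; "joint_torque": joint torques, N m; "ee_pos": TCP position; "eef_rot": TCP orientation; "ft_force": force on the tool from outside, world axes, zero at the start; "torque": the same for the moment, N m; "width": finger opening in m; "grip_force": force on a finger pad.
Only numpy, scipy, OpenCV 4.12 (cv2) and the standard library are available. Lean on these libraries where they do the work, as an engineer would, in place of code of your own. Each camera call takes 0.05 s, during which the arm holds its last target. There are 200 camera calls.

TASK

Slide the clear guard of the test board fully down. Take every grey blank unit off the board and stand it upright on the green mat; hang each gauge unit that stands on the bench on the stud of its own colour: pass the keyhole over the stud's head and let the unit down until it is locked behind the head and hangs straight. When all that is done, slide the guard fully up again and let go.

Things in the scene. Friction and masses are not known exactly. Their poses are not given: they have to be found in the camera images.
- board: The grey test board, fixed on the bench: panel 430 wide, top 241 mm above the bench; its face looks at the robot. Origin on the bench below the middle of the face. x points from the robot into the board (yaw varies), y left along it, z up. Studs 115 mm apart: red left, yellow middle, blue right. The guard's two guide posts, 241 mm high, stand 125 mm in front of the face at y = +-208 mm.
- guard (a joint): The clear sliding guard (vertical sash, 394 mm wide) in front of the test board: how far it is raised, m. 0 = fully lowered, on its stop; 0.110 = fully raised, on its stop. It only slides vertically, is stiff, and stays at any height it is left at; about 5 N pushes it down, about 12 N lifts it.
- guard_handle (a point): Centre of the guard's handle, a black bar 130 mm long (board's y), 13 mm thick (board's x), 16 mm high, held free above the guard's top rail (rail 12 mm thick, its top 17 mm below this point). Height of this point: 0.106 m with the guard lowered, 0.216 m raised. 125 mm in front of the board's face. Axes as the board's.
- red_stud (a point): The headed steel stud with the red disc behind it. The point is on its axis, 4.5 mm in front of the board's face, mid-shank (9 mm diameter, 9 mm from face to head), 0.2125 m above the bench. Round head: 18 mm diameter, 5 mm thick, its front 14 mm off the face. Two 8 mm pins, 12 mm long, 45 mm left and right and 86.5 mm below, flank the foot of a hung unit. Axes as the board's.
- yellow_stud (a point): The headed steel stud with the yellow disc behind it. The point is on its axis, 4.5 mm in front of the board's face, mid-shank (9 mm diameter, 9 mm from face to head), 0.2125 m above the bench. Round head: 18 mm diameter, 5 mm thick, its front 14 mm off the face. Two 8 mm pins, 12 mm long, 45 mm left and right and 86.5 mm below, flank the foot of a hung unit. Axes as the board's.
- blue_stud (a point): The headed steel stud with the blue disc behind it. The point is on its axis, 4.5 mm in front of the board's face, mid-shank (9 mm diameter, 9 mm from face to head), 0.2125 m above the bench. Round head: 18 mm diameter, 5 mm thick, its front 14 mm off the face. Two 8 mm pins, 12 mm long, 45 mm left and right and 86.5 mm below, flank the foot of a hung unit. Axes as the board's.
- red_grip (a point): Centre of the red grip block (44 wide in y, 32 deep in x, 28 mm high) on the upper front of the red gauge unit: upright plate 76 wide, 140 high, 5 mm thick; black housing 72 x 53 deep x 56 high on its lower front; 0.4 kg, stands by itself. x points from dial to plate back, z up. Plate's back face 21 mm along +x, underside 126 mm below. May be absent.
- red_seat (a point): Point of the red unit's keyhole, mid-thickness of the plate (2.5 mm before its back face), where the stud's axis lies once the unit is hung right down: 28.5 mm below red_grip's height, 97.5 mm above the underside. The entry hole, 28 mm across, is centred 21.5 mm below; a 13 mm wide slot runs up from it and ends 4.5 mm above this point. Axes as red_grip.
- yellow_grip (a point): Centre of the yellow grip block (44 wide in y, 32 deep in x, 28 mm high) on the upper front of the yellow gauge unit: upright plate 76 wide, 140 high, 5 mm thick; black housing 72 x 53 deep x 56 high on its lower front; 0.4 kg, stands by itself. x points from dial to plate back, z up. Plate's back face 21 mm along +x, underside 126 mm below. May be absent.
- yellow_seat (a point): Point of the yellow unit's keyhole, mid-thickness of the plate (2.5 mm before its back face), where the stud's axis lies once the unit is hung right down: 28.5 mm below yellow_grip's height, 97.5 mm above the underside. The entry hole, 28 mm across, is centred 21.5 mm below; a 13 mm wide slot runs up from it and ends 4.5 mm above this point. Axes as yellow_grip.
- blue_grip (a point): Centre of the blue grip block (44 wide in y, 32 deep in x, 28 mm high) on the upper front of the blue gauge unit: upright plate 76 wide, 140 high, 5 mm thick; black housing 72 x 53 deep x 56 high on its lower front; 0.4 kg, stands by itself. x points from dial to plate back, z up. Plate's back face 21 mm along +x, underside 126 mm below. May be absent.
- blue_seat (a point): Point of the blue unit's keyhole, mid-thickness of the plate (2.5 mm before its back face), where the stud's axis lies once the unit is hung right down: 28.5 mm below blue_grip's height, 97.5 mm above the underside. The entry hole, 28 mm across, is centred 21.5 mm below; a 13 mm wide slot runs up from it and ends 4.5 mm above this point. Axes as blue_grip.
- blank_l_grip (a point): Centre of the grey grip block of the blank unit that hangs locked on the left (red) stud at the start. Same shape, size and keyhole as a gauge unit, all grey, no dial; axes the same. On the stud this point is 28.5 mm above the stud's axis; lifted 21.5 mm, the entry hole is level with the head and the unit comes off towards the robot. Underside 126 mm below. May be absent.
- blank_m_grip (a point): Centre of the grey grip block of the blank unit that hangs locked on the middle (yellow) stud at the start. Same shape, size and keyhole as a gauge unit, all grey, no dial; axes the same. On the stud this point is 28.5 mm above the stud's axis; lifted 21.5 mm, the entry hole is level with the head and the unit comes off towards the robot. Underside 126 mm below. May be absent.
- blank_r_grip (a point): Centre of the grey grip block of the blank unit that hangs locked on the right (blue) stud at the start. Same shape, size and keyhole as a gauge unit, all grey, no dial; axes the same. On the stud this point is 28.5 mm above the stud's axis; lifted 21.5 mm, the entry hole is level with the head and the unit comes off towards the robot. Underside 126 mm below. May be absent.
- mat_top (a point): Middle of the upper side of the green mat for removed blanks, fixed flat on the bench right of the board: 230 mm long (its x, roughly away from the robot), 130 mm wide (y), 3 mm thick. Room for two units one behind the other.
Not all that is in view belongs to the job. What is shaped like the part that bears yellow_grip but turquoise is not meant.

How it is judged:
On the way, in this order (a step that is already met when the one before it is completed fails the run):
1. the guard is fully lowered (value of joint guard below 0.008 m), for 0.2 s.
2. with the guard still down, every gauge unit hangs locked on the stud of its colour and every blank stands on the mat (x of red_seat in the frame of red_stud between -0.006 and 0.006 m and y of red_seat in the frame of red_stud between -0.006 and 0.006 m and z of red_seat in the frame of red_stud between -0.007 and 0.007 m and angle between the z axis of red_seat and the z axis of red_stud, either way round below 0.15 rad and angle between the x axis of red_seat and the x axis of red_stud, either way round below 0.15 rad and x of yellow_seat in the frame of yellow_stud between -0.006 and 0.006 m and y of yellow_seat in the frame of yellow_stud between -0.006 and 0.006 m and z of yellow_seat in the frame of yellow_stud between -0.007 and 0.007 m and angle between the z axis of yellow_seat and the z axis of yellow_stud, either way round below 0.15 rad and angle between the x axis of yellow_seat and the x axis of yellow_stud, either way round below 0.15 rad and x of blue_seat in the frame of blue_stud between -0.006 and 0.006 m and y of blue_seat in the frame of blue_stud between -0.006 and 0.006 m and z of blue_seat in the frame of blue_stud between -0.007 and 0.007 m and angle between the z axis of blue_seat and the z axis of blue_stud, either way round below 0.15 rad and angle between the x axis of blue_seat and the x axis of blue_stud, either way round below 0.15 rad and x of blank_l_grip in the frame of mat_top between -0.1 and 0.1 m and y of blank_l_grip in the frame of mat_top between -0.05 and 0.05 m and z of blank_l_grip in the frame of mat_top between 0.118 and 0.134 m and angle between each of blank_l_grip, blank_m_grip, blank_r_grip's own z axis and vertical below 0.1 rad and x of blank_m_grip in the frame of mat_top between -0.1 and 0.1 m and y of blank_m_grip in the frame of mat_top between -0.05 and 0.05 m and z of blank_m_grip in the frame of mat_top between 0.118 and 0.134 m and x of blank_r_grip in the frame of mat_top between -0.1 and 0.1 m and y of blank_r_grip in the frame of mat_top between -0.05 and 0.05 m and z of blank_r_grip in the frame of mat_top between 0.118 and 0.134 m and value of joint guard below 0.02 m), for 0.3 s.
At the end, for the whole second after the job is handed in: Gauges hang on the studs of their colours, seated within 6 mm sideways and in depth, 7 mm in height, straight within 0.15 rad; blanks stand upright on the mat, grip centre within 100 mm along and 50 mm across of its middle; guard within 8 mm of its upper stop (x of red_seat in the frame of red_stud between -0.006 and 0.006 m and y of red_seat in the frame of red_stud between -0.006 and 0.006 m and z of red_seat in the frame of red_stud between -0.007 and 0.007 m and angle between the z axis of red_seat and the z axis of red_stud, either way round below 0.15 rad and angle between the x axis of red_seat and the x axis of red_stud, either way round below 0.15 rad and x of yellow_seat in the frame of yellow_stud between -0.006 and 0.006 m and y of yellow_seat in the frame of yellow_stud between -0.006 and 0.006 m and z of yellow_seat in the frame of yellow_stud between -0.007 and 0.007 m and angle between the z axis of yellow_seat and the z axis of yellow_stud, either way round below 0.15 rad and angle between the x axis of yellow_seat and the x axis of yellow_stud, either way round below 0.15 rad and x of blue_seat in the frame of blue_stud between -0.006 and 0.006 m and y of blue_seat in the frame of blue_stud between -0.006 and 0.006 m and z of blue_seat in the frame of blue_stud between -0.007 and 0.007 m and angle between the z axis of blue_seat and the z axis of blue_stud, either way round below 0.15 rad and angle between the x axis of blue_seat and the x axis of blue_stud, either way round below 0.15 rad and x of blank_l_grip in the frame of mat_top between -0.1 and 0.1 m and y of blank_l_grip in the frame of mat_top between -0.05 and 0.05 m and z of blank_l_grip in the frame of mat_top between 0.118 and 0.134 m and angle between each of blank_l_grip, blank_m_grip, blank_r_grip's own z axis and vertical below 0.1 rad and x of blank_m_grip in the frame of mat_top between -0.1 and 0.1 m and y of blank_m_grip in the frame of mat_top between -0.05 and 0.05 m and z of blank_m_grip in the frame of mat_top between 0.118 and 0.134 m and x of blank_r_grip in the frame of mat_top between -0.1 and 0.1 m and y of blank_r_grip in the frame of mat_top between -0.05 and 0.05 m and z of blank_r_grip in the frame of mat_top between 0.118 and 0.134 m and value of joint guard above 0.102 m); the robot touches nothing.
Of red_gauge, yellow_gauge, blue_gauge only 2 to 3 are there at a start; the rules pass over those that are not, and their reading is None.
Of blank_l, blank_m, blank_r only 1 to 2 are there at a start; the rules pass over those that are not, and their reading is None.
At some moment in a run one of red_gauge, yellow_gauge, blue_gauge may be knocked a few centimetres aside while the robot is not near it.
It also fails if it takes over 210 s, if anything falls off the work surface, if the arm or the gripper's body presses on something with over 40 N, if the wrist force passes 120 N, or if a joint passes its speed limit or range.

## Working session

There is one attempt and no reset: what is moved stays moved. The work goes in short steps, Python scripts to look and compute and a tool call to move; the robot and the scene stay as the last step left them, time stands still between calls to the robot, and variables do not carry over. Pictures are saved under pics/ and viewed, at most 17 in all, crops included, and the job is handed in when it is done.

Besides the shell and the picture viewer there is one more tool, called after "Request:" as name(argument=value, ...) on one line, values as JSON. arm_command: Moves the arm, as the interface text tells. Its arguments: {"type":"object","properties":{"xyz":{"type":"array"},"rot":{"type":"array"},"grip":{"type":"number"},"squeeze":{"type":"number"}},"required":["xyz","rot"]}

```bash
ls; mkdir -p pics; cat > h.py <<'E'
import numpy as np, cv2
from bench import r
from scipy.spatial.transform import Rotation as R
def shot(cam,name=None):
    T=r.camera_model(cam)['T']; im=r.camera(cam)
    if name: cv2.imwrite('pics/'+name,im[:,:,::-1])
    return im,np.array(T)
def find(labels,cam,T,spot=True,n=2):
    m=r.camera_model(cam)
    for l in labels:
        for d in (r.spot_point if spot else r.look_for)(l,cam)[:n]:
            a=np.array(d['at']); w=T[:3,:3]@a+T[:3,3]
            px=(m['cx']+m['fx']*a[0]/-a[2], m['cy']-m['fy']*a[1]/-a[2])
            print(l,cam,round(d['conf'],2),np.round(w,4),'px',np.round(px),flush=True)
def st():
    s=r.read_state(); print(s['time'],np.round(s['ee_pos'],4),np.round(R.from_quat(s['eef_rot']).as_matrix(),3).tolist(),np.round(s['ft_force'],1),s['width'],s['grip_force'])
E
python3 - <<'E'
from h import *
st()
im,T=shot('scene','s0.png')
L=['board','red_stud','yellow_stud','blue_stud','guard_handle','red_grip','yellow_grip','blue_grip','blank_l_grip','blank_m_grip','blank_r_grip','mat_top']
find(L,'scene',T)
im2,T2=shot('top','t0.png')
find(L,'top',T2)
print(r.camera_model('top')); print(r.camera_model('wrist'))
E
```

```text
pics
0.0 [ 0.2234 -0.5833  0.2217] [[0.934, 0.358, -0.001], [0.358, -0.934, 0.001], [-0.0, -0.001, -1.0]] [-0.5 -0.   0.3] 0.08722205259396262 0.0
board scene 0.93 [ 0.7088  0.0384 -0.0037] px [245. 258.]
board scene 0.46 [0.7103 0.0395 0.2123] px [238. 181.]
red_stud scene 0.73 [0.7001 0.1542 0.2137] px [206. 198.]
yellow_stud scene 0.73 [0.7096 0.0393 0.2127] px [238. 181.]
blue_stud scene 0.62 [ 0.7169 -0.0741  0.2107] px [264. 167.]
guard_handle scene 0.61 [0.5867 0.0351 0.198 ] px [282. 196.]
guard_handle scene 0.18 [ 0.4419 -0.0132  0.1275] px [348. 229.]
red_grip scene 0.66 [ 0.4323 -0.2     0.125 ] px [381. 201.]
yellow_grip scene 0.89 [ 0.4381 -0.0147  0.1251] px [350. 230.]
yellow_grip scene 0.73 [ 0.5562 -0.3959  0.0036] px [364. 206.]
blank_m_grip scene 0.56 [0.6883 0.0417 0.2367] px [244. 173.]
blank_r_grip scene 0.97 [ 0.6991 -0.0763  0.2372] px [270. 158.]
mat_top scene 0.98 [ 0.5551 -0.3921  0.0023] px [364. 207.]
mat_top scene 0.4 [ 0.709   0.0411 -0.0015] px [245. 258.]
board top 0.64 [ 0.7106  0.0382 -0.0008] px [278. 147.]
red_stud top 0.96 [0.6983 0.1543 0.2177] 
[... 959 characters left out ...]
T': array([[ 0.0128158 ,  0.99078366, -0.1348462 ,  0.41391664],
       [-0.99990723,  0.01207648, -0.00629927, -0.07728631],
       [-0.00461275,  0.13491442,  0.99084652,  1.22244039],
       [ 0.        ,  0.        ,  0.        ,  1.        ]])}
{'fx': 289.44789867863153, 'fy': 289.44789867863153, 'cx': 315.98537391632874, 'cy': 199.9480749380866, 'T': array([[ 3.56865985e-01,  9.06600041e-01,  2.25217749e-01,
         2.84917056e-01],
       [-9.34155539e-01,  3.46258808e-01,  8.63612536e-02,
        -5.59261754e-01],
       [ 3.11486763e-04, -2.41207802e-01,  9.70473441e-01,
         3.85391588e-01],
       [ 0.00000000e+00,  0.00000000e+00,  0.00000000e+00,
         1.00000000e+00]])}
```

View pics/s0.png

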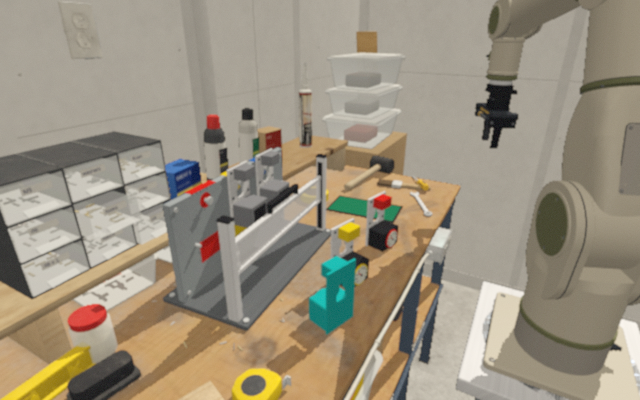

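View pics/t0.png

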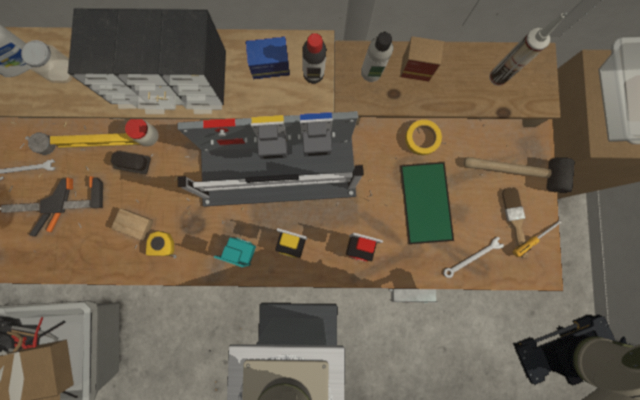

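Pictures show: the guard is up, with its handle at top (270,176). Blanks hang on the middle and right studs, at top (268,133) and (316,128). The red gauge is at top (366,244). There are two "yellow_grip" candidates: turquoise at top (237,250), which is the decoy, and yellow with a dial at top (291,240), which is the one meant. There is no blue gauge. First I'll push the guard down with the fingers shut.

Request:
arm_command(xyz=[[0, 0, 0.1], [0.06, 0.1, 0.15], [0.364, 0.616, 0.08], [0.364, 0.616, 0.08], [0.364, 0.616, 0.08], [0.364, 0.616, 0.08], [0.364, 0.616, 0.08], [0.364, 0.616, 0.08], [0.364, 0.616, 0.08], [0.364, 0.616, 0.08], [0.364, 0.616, 0.08], [0.364, 0.616, 0.08], [0.364, 0.616, 0.08], [0.364, 0.616, 0.08], [0.364, 0.616, 0.08], [0.364, 0.616, 0.08], [0.364, 0.616, 0.08], [0.364, 0.616, 0.08], [0.364, 0.616, 0.08], [0.364, 0.616, 0.08]], rot=[[0, 0, 0], [0, 0, -0.1], [0, 0, -0.288], [0, 0, -0.288], [0, 0, -0.288], [0, 0, -0.288], [0, 0, -0.288], [0, 0, -0.288], [0, 0, -0.288], [0, 0, -0.288], [0, 0, -0.288], [0, 0, -0.288], [0, 0, -0.288], [0, 0, -0.288], [0, 0, -0.288], [0, 0, -0.288], [0, 0, -0.288], [0, 0, -0.288], [0, 0, -0.288], [0, 0, -0.288]], grip=0)

```text
time: 2.97
ee_pos: [0.5884, 0.0381, 0.302]
eef_rot: [0.999, 0.042, -0.0, -0.001]
ft_force: [-0.2, 0.5, 0.3]
width: 0.0004
grip_force: 0.0
```

```bash
python3 - <<'E'
from h import *
im,T=shot('wrist','w1.png')
st()
find(['guard_handle','red_stud','yellow_stud','blue_stud','blank_m_grip','blank_r_grip'],'wrist',T,n=1)
E
```

```text
3.0167 [0.5879 0.0351 0.3021] [[0.997, 0.082, -0.001], [0.082, -0.997, 0.001], [-0.001, -0.001, -1.0]] [ 0.4 -1.1  0.6] 0.0003711157988171072 0.0
guard_handle wrist 0.85 [0.5864 0.0303 0.1936] px [325. 201.]
red_stud wrist 0.74 [0.6961 0.156  0.2168] px [180.  61.]
blank_m_grip wrist 0.93 [0.6904 0.039  0.237 ] px [328.  78.]
blank_r_grip wrist 0.72 [ 0.7013 -0.074   0.2429] px [488.  74.]
```

View pics/w1.png

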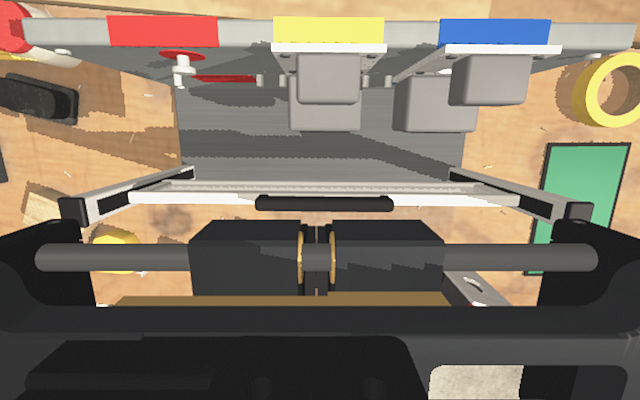

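Wrist view: handle bar at (325,203), the blanks' grips at (328,78) and (488,74), and the bare red stud at (183,65). The handle is on target under the shut fingers, so I'll push.

Request:
arm_command(xyz=[[0, -0.003, -0.03], [0, -0.003, -0.06], [0, -0.003, -0.08], [0, -0.003, -0.09], [0, -0.003, -0.1], [0, -0.003, -0.108], [0, -0.003, -0.116], [0, -0.003, -0.124], [0, -0.003, -0.132], [0, -0.003, -0.14], [0, -0.003, -0.148], [0, -0.003, -0.156], [0, -0.003, -0.164], [0, -0.003, -0.172], [0, -0.003, -0.178], [0, -0.003, -0.183], [0, -0.003, -0.186], [0, -0.003, -0.188], [0, -0.003, -0.188], [0, -0.003, -0.188]], rot=[[0, 0, 0], [0, 0, 0], [0, 0, 0], [0, 0, 0], [0, 0, 0], [0, 0, 0], [0, 0, 0], [0, 0, 0], [0, 0, 0], [0, 0, 0], [0, 0, 0], [0, 0, 0], [0, 0, 0], [0, 0, 0], [0, 0, 0], [0, 0, 0], [0, 0, 0], [0, 0, 0], [0, 0, 0], [0, 0, 0]])

```text
time: 4.98
ee_pos: [0.5875, 0.0298, 0.1145]
eef_rot: [0.999, 0.039, -0.0, -0.0]
ft_force: [0.4, -1.6, 2.7]
width: 0.0
grip_force: 1.4
```

Request:
arm_command(xyz=[[0, 0, -0.002], [0, 0, -0.003], [0, 0, -0.003], [0, 0, -0.003]], rot=[[0, 0, 0], [0, 0, 0], [0, 0, 0], [0, 0, 0]])

```text
time: 5.32
ee_pos: [0.5876, 0.0298, 0.1143]
eef_rot: [0.999, 0.039, 0.0, 0.0]
ft_force: [-10.1, -4.2, 27.2]
width: 0.0005
grip_force: 13.9
```

On its stop. Next: up, and over to blank_r.

Request:
arm_command(xyz=[[0, 0, 0.04], [0, 0, 0.08], [0, 0, 0.12], [0, 0, 0.16], [0, 0, 0.2], [0.03, -0.03, 0.22], [0.06, -0.06, 0.22], [0.09, -0.09, 0.22], [0.112, -0.105, 0.22], [0.112, -0.105, 0.22], [0.112, -0.105, 0.22], [0.112, -0.105, 0.22]], rot=[[0, 0, 0], [0, 0, 0], [0, 0, 0], [0, 0, 0], [0, 0, 0], [0, 0, 0], [0, 0, 0], [0, 0, 0], [0, 0, 0], [0, 0, 0], [0, 0, 0], [0, 0, 0]], grip=0.8)

```text
time: 6.32
ee_pos: [0.6993, -0.0742, 0.3308]
eef_rot: [0.999, 0.04, -0.001, -0.001]
ft_force: [-0.1, 0.7, 0.8]
width: 0.0675
grip_force: 0.0
```

```bash
python3 - <<'E'
from h import *
im,T=shot('top','t1.png')
st()
find(['blank_m_grip','blank_r_grip','guard_handle','red_grip','yellow_grip'],'top',T,n=2)
im,T=shot('wrist','w2.png')
m=r.camera_model('top')
Tt=np.array(m['T'])
# mat corners from green mask
im=r.camera('top').astype(int)
g=((im[:,:,1]>im[:,:,0]+25)&(im[:,:,1]>im[:,:,2]+15)).astype(np.uint8); g[:,:395]=0
n,lab,s,c=cv2.connectedComponentsWithStats(g); k=1+np.argmax(s[1:,4])
cnt=cv2.findContours((lab==k).astype(np.uint8),0,2)[0][0]
(b)=cv2.boxPoints(cv2.minAreaRect(cnt))
def ray(p,z):
    d=Tt[:3,:3]@np.array([(p[0]-m['cx'])/m['fx'],-(p[1]-m['cy'])/m['fy'],-1]); o=Tt[:3,3]
    return o+d*(z-o[2])/d[2]
for p in b: print(p,np.round(ray(p,.003),3))
E
```

```text
6.3667 [ 0.6991 -0.0739  0.3316] [[0.997, 0.08, -0.0], [0.08, -0.997, 0.001], [-0.0, -0.001, -1.0]] [-0.5  0.7 -0.3] 0.06822010963773505 0.0
blank_m_grip top 0.78 [0.6854 0.0393 0.2399] px [268. 134.]
blank_r_grip top 0.46 [0.5904 0.0339 0.1025] px [275. 182.]
guard_handle top 0.68 [ 0.4567 -0.0143  0.1029] px [292. 233.]
guard_handle top 0.63 [0.5874 0.0359 0.1044] px [274. 183.]
red_grip top 0.49 [ 0.4318 -0.2054  0.122 ] px [366. 244.]
yellow_grip top 0.98 [ 0.4345 -0.0123  0.126 ] px [290. 242.]
yellow_grip top 0.95 [0.4    0.1381 0.1227] px [231. 255.]
[402.18765 166.73647] [ 0.656 -0.325  0.003]
[443.24832 162.29747] [ 0.671 -0.444  0.003]
[451.46494 238.30107] [ 0.452 -0.461  0.003]
[410.40427 242.74007] [ 0.438 -0.345  0.003]
```

Request:
arm_command(xyz=[[-0.002, -0.001, -0.04], [-0.002, -0.001, -0.08], [-0.002, -0.001, -0.1], [-0.002, -0.001, -0.108], [-0.002, -0.001, -0.108], [-0.002, -0.001, -0.108]], rot=[[0, 0, 0], [0, 0, 0], [0, 0, 0], [0, 0, 0], [0, 0, 0], [0, 0, 0]])

```text
time: 7.22
ee_pos: [0.698, -0.0766, 0.2251]
eef_rot: [0.999, 0.039, 0.001, 0.0]
ft_force: [0.7, 0.3, -0.1]
width: 0.0698
grip_force: 0.0
```

Request:
arm_command(xyz=[[0, 0, 0], [0, 0, 0], [0, 0, 0], [0, 0, 0], [0, 0, 0], [0, 0, 0], [0, 0, 0], [0, 0, 0]], rot=[[0, 0, 0], [0, 0, 0], [0, 0, 0], [0, 0, 0], [0, 0, 0], [0, 0, 0], [0, 0, 0], [0, 0, 0]], grip=0.3, squeeze=35)

```text
time: 7.88
ee_pos: [0.6977, -0.0767, 0.224]
eef_rot: [0.999, 0.039, 0.0, 0.0]
ft_force: [-1.4, 0.3, 3.6]
width: 0.0435
grip_force: 35.0
```

Request:
arm_command(xyz=[[0, 0, 0.005], [0, 0, 0.011], [0, 0, 0.017], [0, 0, 0.0215], [0, 0, 0.0215], [0, 0, 0.0215]], rot=[[0, 0, 0], [0, 0, 0], [0, 0, 0], [0, 0, 0], [0, 0, 0], [0, 0, 0]])

```text
time: 8.38
ee_pos: [0.6976, -0.0767, 0.2453]
eef_rot: [0.999, 0.039, 0.0, 0.0]
ft_force: [-0.3, 0.0, -3.8]
width: 0.0436
grip_force: 35.0
```

Request:
arm_command(xyz=[[-0.005, -0.0004, 0], [-0.01, -0.0008, 0], [-0.018, -0.0014, 0], [-0.028, -0.002, 0], [-0.04, -0.003, 0], [-0.045, -0.003, 0]], rot=[[0, 0, 0], [0, 0, 0], [0, 0, 0], [0, 0, 0], [0, 0, 0], [0, 0, 0]])

```text
time: 8.88
ee_pos: [0.6511, -0.0801, 0.2451]
eef_rot: [0.999, 0.039, -0.0, 0.0]
ft_force: [-1.7, -0.0, -3.4]
width: 0.0436
grip_force: 35.0
```

Request:
arm_command(xyz=[[0, 0, 0.04], [0, 0, 0.08], [0, 0, 0.12], [0, 0, 0.16], [-0.01, -0.03, 0.175], [-0.015, -0.07, 0.175], [-0.02, -0.11, 0.175], [-0.025, -0.15, 0.175], [-0.03, -0.19, 0.175], [-0.035, -0.23, 0.175], [-0.04, -0.27, 0.175], [-0.042, -0.309, 0.15], [-0.042, -0.309, 0.11], [-0.042, -0.309, 0.07], [-0.042, -0.309, 0.03], [-0.042, -0.309, -0.01], [-0.042, -0.309, -0.05], [-0.042, -0.309, -0.09], [-0.042, -0.309, -0.11], [-0.042, -0.309, -0.12]], rot=[[0, 0, 0], [0, 0, 0], [0, 0, 0], [0, 0, 0], [0, 0, 0], [0, 0, 0], [0, 0, 0], [0, 0, 0], [0, 0, 0], [0, 0, 0], [0, 0, 0], [0, 0, 0], [0, 0, 0], [0, 0, 0], [0, 0, 0], [0, 0, 0], [0, 0, 0], [0, 0, 0], [0, 0, 0], [0, 0, 0]])

```text
time: 10.55
ee_pos: [0.6084, -0.3878, 0.1204]
eef_rot: [0.999, 0.039, -0.003, -0.002]
ft_force: [-0.5, 0.6, -4.9]
width: 0.0433
grip_force: 35.0
```

Request:
arm_command(xyz=[[0, 0, -0.004], [0, 0, -0.009], [0, 0, -0.013], [0, 0, -0.013], [0, 0, -0.013]], rot=[[0, 0, 0], [0, 0, 0], [0, 0, 0], [0, 0, 0], [0, 0, 0]])

```text
time: 10.97
ee_pos: [0.6112, -0.3889, 0.1135]
eef_rot: [0.999, 0.039, 0.001, 0.001]
ft_force: [0.5, 0.0, -4.0]
width: 0.0434
grip_force: 35.0
```

Request:
arm_command(xyz=[[0, 0, -0.001], [0, 0, -0.002], [0, 0, -0.002], [0, 0, -0.002]], rot=[[0, 0, 0], [0, 0, 0], [0, 0, 0], [0, 0, 0]])

```text
time: 11.3
ee_pos: [0.6121, -0.3888, 0.1129]
eef_rot: [0.999, 0.039, 0.002, 0.001]
ft_force: [0.3, 1.6, 7.3]
width: 0.0438
grip_force: 35.0
```

Request:
arm_command(xyz=[[0, 0, 0], [0, 0, 0], [0, 0, 0], [0, 0, 0], [0, 0, 0.02], [0, 0, 0.05], [0, 0, 0.09], [0, 0, 0.13], [0, 0, 0.17], [0, 0, 0.21], [0, 0.04, 0.23], [0.02, 0.08, 0.23], [0.03, 0.12, 0.23], [0.04, 0.16, 0.23], [0.05, 0.2, 0.23], [0.06, 0.24, 0.23], [0.065, 0.28, 0.23], [0.07, 0.32, 0.23], [0.075, 0.36, 0.23], [0.078, 0.4, 0.23]], rot=[[0, 0, 0], [0, 0, 0], [0, 0, 0], [0, 0, 0], [0, 0, 0], [0, 0, 0], [0, 0, 0], [0, 0, 0], [0, 0, 0], [0, 0, 0], [0, 0, 0], [0, 0, 0], [0, 0, 0], [0, 0, 0], [0, 0, 0], [0, 0, 0], [0, 0, 0], [0, 0, 0], [0, 0, 0], [0, 0, 0]], grip=0.8)

```text
time: 12.97
ee_pos: [0.6886, 0.0134, 0.34]
eef_rot: [0.999, 0.039, -0.0, 0.0]
ft_force: [1.1, 0.4, 0.6]
width: 0.0695
grip_force: 0.0
```

Request:
arm_command(xyz=[[-0.001, 0.027, -0.02], [-0.001, 0.027, -0.05], [-0.001, 0.027, -0.08], [-0.001, 0.027, -0.105], [-0.001, 0.027, -0.116], [-0.001, 0.027, -0.116], [-0.001, 0.027, -0.116]], rot=[[0, 0, 0], [0, 0, 0], [0, 0, 0], [0, 0, 0], [0, 0, 0], [0, 0, 0], [0, 0, 0]])

```text
time: 13.55
ee_pos: [0.6878, 0.0382, 0.2249]
eef_rot: [0.999, 0.039, 0.0, -0.0]
ft_force: [0.2, -0.5, 0.2]
width: 0.0697
grip_force: 0.0
```

Request:
arm_command(xyz=[[0, 0, 0], [0, 0, 0], [0, 0, 0], [0, 0, 0], [0, 0, 0], [0, 0, 0], [0, 0, 0], [0, 0, 0]], rot=[[0, 0, 0], [0, 0, 0], [0, 0, 0], [0, 0, 0], [0, 0, 0], [0, 0, 0], [0, 0, 0], [0, 0, 0]], grip=0.3, squeeze=35)

```text
time: 14.22
ee_pos: [0.6877, 0.0383, 0.2245]
eef_rot: [0.999, 0.039, 0.0, 0.0]
ft_force: [-1.2, 0.1, 3.4]
width: 0.0436
grip_force: 35.0
```

Request:
arm_command(xyz=[[0, 0, 0.005], [0, 0, 0.011], [0, 0, 0.017], [0, 0, 0.0215], [0, 0, 0.0215], [0, 0, 0.0215]], rot=[[0, 0, 0], [0, 0, 0], [0, 0, 0], [0, 0, 0], [0, 0, 0], [0, 0, 0]])

```text
time: 14.72
ee_pos: [0.6877, 0.0384, 0.2458]
eef_rot: [0.999, 0.039, 0.0, 0.0]
ft_force: [-0.2, -0.4, -4.5]
width: 0.0436
grip_force: 35.0
```

Request:
arm_command(xyz=[[-0.005, -0.0004, 0], [-0.01, -0.0008, 0], [-0.018, -0.0014, 0], [-0.028, -0.002, 0], [-0.04, -0.003, 0], [-0.045, -0.003, 0], [-0.05, -0.003, 0.03], [-0.055, -0.003, 0.07], [-0.06, -0.003, 0.11], [-0.06, -0.003, 0.15], [-0.07, -0.03, 0.17]], rot=[[0, 0, 0], [0, 0, 0], [0, 0, 0], [0, 0, 0], [0, 0, 0], [0, 0, 0], [0, 0, 0], [0, 0, 0], [0, 0, 0], [0, 0, 0], [0, 0, 0]])

```text
time: 15.63
ee_pos: [0.6177, 0.0144, 0.4204]
eef_rot: [0.999, 0.043, 0.003, -0.002]
ft_force: [0.7, 2.0, -3.9]
width: 0.0438
grip_force: 35.0
```

Request:
arm_command(xyz=[[-0.01, -0.035, 0.005], [-0.02, -0.07, 0.005], [-0.03, -0.105, 0.005], [-0.04, -0.14, 0.005], [-0.05, -0.18, 0.005], [-0.06, -0.22, 0.005], [-0.07, -0.26, 0.005], [-0.08, -0.3, 0.005], [-0.09, -0.34, 0.005], [-0.1, -0.375, -0.01], [-0.112, -0.406, -0.04], [-0.112, -0.406, -0.08], [-0.112, -0.406, -0.12], [-0.112, -0.406, -0.16], [-0.112, -0.406, -0.2], [-0.112, -0.406, -0.24], [-0.112, -0.406, -0.27], [-0.112, -0.406, -0.285], [-0.112, -0.406, -0.295], [-0.112, -0.406, -0.3]], rot=[[0, 0, 0], [0, 0, 0], [0, 0, 0], [0, 0, 0], [0, 0, 0], [0, 0, 0], [0, 0, 0], [0, 0, 0], [0, 0, 0], [0, 0, 0], [0, 0, 0], [0, 0, 0], [0, 0, 0], [0, 0, 0], [0, 0, 0], [0, 0, 0], [0, 0, 0], [0, 0, 0], [0, 0, 0], [0, 0, 0]])

```text
time: 17.3
ee_pos: [0.5051, -0.3973, 0.1142]
eef_rot: [0.999, 0.039, -0.001, -0.001]
ft_force: [1.0, 0.6, -3.2]
width: 0.0436
grip_force: 35.0
```

Request:
arm_command(xyz=[[0, 0, -0.002], [0, 0, -0.003], [0, 0, -0.004], [0, 0, -0.004]], rot=[[0, 0, 0], [0, 0, 0], [0, 0, 0], [0, 0, 0]])

```text
time: 17.63
ee_pos: [0.5067, -0.3979, 0.1135]
eef_rot: [0.999, 0.039, 0.001, 0.001]
ft_force: [-0.1, 1.8, 3.0]
width: 0.044
grip_force: 35.0
```

Request:
arm_command(xyz=[[0, 0, 0], [0, 0, 0], [0, 0, 0], [0, 0, 0], [0, 0, 0.02], [0, 0, 0.05], [0, 0, 0.09], [0, 0, 0.13], [0, 0.02, 0.17], [-0.03, 0.06, 0.2], [-0.05, 0.1, 0.2], [-0.08, 0.13, 0.2], [-0.1, 0.16, 0.2], [-0.1, 0.192, 0.2], [-0.1, 0.192, 0.2], [-0.1, 0.192, 0.2], [-0.1, 0.192, 0.2]], rot=[[0, 0, 0], [0, 0, 0], [0, 0, 0], [0, 0, 0], [0, 0, 0], [0, 0, 0], [0, 0, 0], [0, 0, 0], [0, 0, 0], [0, 0, 0], [0, 0, 0], [0, 0, 0], [0, 0, 0], [0, 0, 0], [0, 0, 0], [0, 0, 0], [0, 0, 0]], grip=0.9)

```text
time: 19.05
ee_pos: [0.4056, -0.2061, 0.3119]
eef_rot: [0.999, 0.039, 0.0, 0.001]
ft_force: [0.2, -0.2, 0.2]
width: 0.0783
grip_force: 0.0
```

```bash
python3 - <<'E'
from h import *
im,T=shot('wrist','w3.png')
st()
find(['red_grip','red_seat'],'wrist',T,n=2)
im,T=shot('scene','s1.png')
find(['red_grip','yellow_grip','blank_r_grip','blank_m_grip','mat_top'],'scene',T,n=2)
E
```

```text
19.1 [ 0.4056 -0.2066  0.3116] [[0.997, 0.077, 0.0], [0.077, -0.997, -0.0], [0.0, 0.0, -1.0]] [ 0.6 -1.1 -1.1] 0.07859462926699472 0.0
red_grip wrist 0.78 [ 0.4292 -0.2085  0.1259] px [320. 164.]
red_seat wrist 0.71 [ 0.4462 -0.2063  0.104 ] px [319. 149.]
red_grip scene 0.76 [ 0.4334 -0.1992  0.125 ] px [381. 201.]
red_grip scene 0.64 [ 0.4506 -0.209   0.0943] px [375. 209.]
yellow_grip scene 0.96 [0.4039 0.1377 0.1201] px [333. 270.]
yellow_grip scene 0.69 [ 0.4406 -0.015   0.1258] px [349. 230.]
blank_r_grip scene 0.68 [ 0.6137 -0.3893  0.125 ] px [349. 169.]
blank_m_grip scene 0.85 [ 0.5093 -0.3961  0.1234] px [380. 175.]
blank_m_grip scene 0.42 [ 0.4494 -0.209   0.0942] px [376. 209.]
mat_top scene 0.58 [ 5.562e-01 -3.927e-01  2.000e-04] px [364. 207.]
```

View pics/w3.png

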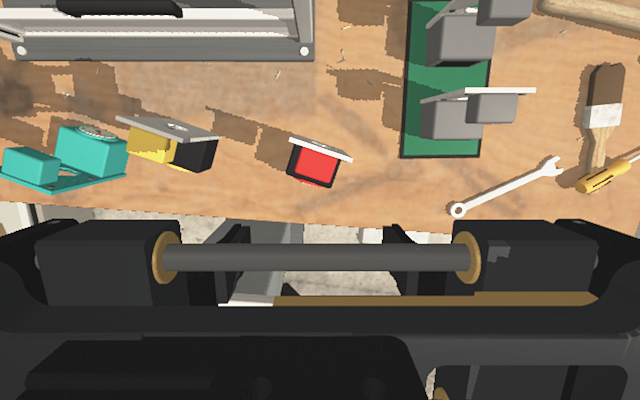

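View pics/s1.png

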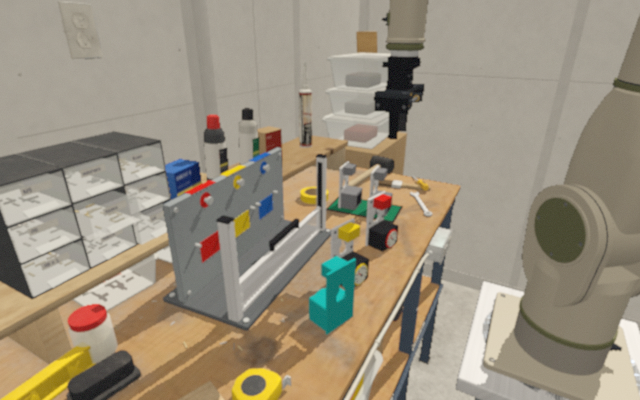

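Both blanks stand on the mat at scene (349,185) and (379,185). In the wrist view, the red gauge is at (318,165) with its plate top edge running (290,138)→(352,158). The yellow one's edge runs (116,117)→(218,138). Turquoise at (65,165) is the decoy and won't be touched.

```bash
cat >> h.py <<'E'
def ray(cam,p,z,T=None):
    m=r.camera_model(cam); T=np.array(m['T']) if T is None else T
    d=T[:3,:3]@np.array([(p[0]-m['cx'])/m['fx'],-(p[1]-m['cy'])/m['fy'],-1]); o=T[:3,3]
    return o+d*(z-o[2])/d[2]
def edge(cam,a,b,z=.14):
    A=ray(cam,a,z);B=ray(cam,b,z);v=A-B   # a = left end; v ~ +y
    print('mid',np.round((A+B)/2,4),'len',round(np.linalg.norm(v),4),'yaw',round(np.arctan2(-v[0],v[1]),3))
E
python3 - <<'E'
from h import *
im=cv2.imread('pics/w3.png')
c=np.hstack([cv2.resize(im[110:200,270:370],None,fx=4,fy=4,interpolation=2),cv2.resize(im[100:190,110:230],None,fx=3.33,fy=4,interpolation=2)[:360]])
cv2.imwrite('pics/c3.png',c)
edge('wrist',(290,138),(352,158)); edge('wrist',(116,117),(218,138))
E
```

```text
mid [ 0.4494 -0.2075  0.14  ] len 0.0742 yaw -0.231
mid [ 0.4588 -0.0339  0.14  ] len 0.1138 yaw -0.125
```

View pics/c3.png

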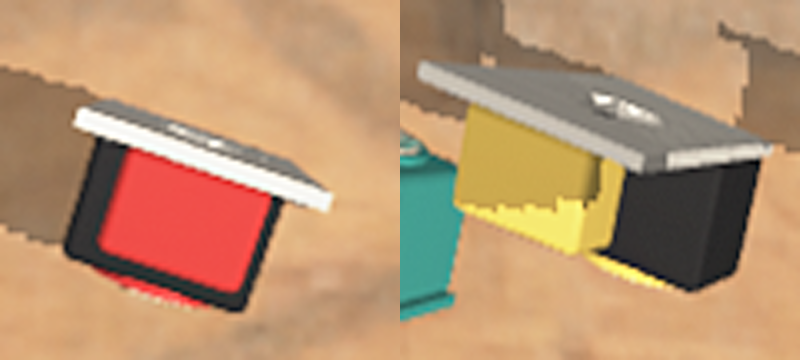

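Request:
arm_command(xyz=[[0.01, 0.001, -0.01], [0.023, 0.002, -0.03], [0.023, 0.002, -0.05], [0.023, 0.002, -0.08], [0.023, 0.002, -0.12], [0.023, 0.002, -0.15], [0.023, 0.002, -0.18], [0.023, 0.002, -0.195], [0.023, 0.002, -0.2025], [0.023, 0.002, -0.2025], [0.023, 0.002, -0.2025]], rot=[[0, 0, -0.1], [0, 0, -0.2], [0, 0, -0.31], [0, 0, -0.31], [0, 0, -0.31], [0, 0, -0.31], [0, 0, -0.31], [0, 0, -0.31], [0, 0, -0.31], [0, 0, -0.31], [0, 0, -0.31]])

```text
time: 20.42
ee_pos: [0.4291, -0.2038, 0.1098]
eef_rot: [0.993, -0.116, 0.0, 0.0]
ft_force: [0.4, -0.6, 1.1]
width: 0.0783
grip_force: 0.0
```

```bash
python3 - <<'E'
from h import *
im,T=shot('wrist','w4.png')
st()
find(['red_grip'],'wrist',T,n=1)
E
```

```text
20.4667 [ 0.4294 -0.204   0.1103] [[0.973, -0.23, 0.002], [-0.23, -0.973, -0.001], [0.002, 0.0, -1.0]] [-0.8 -0.6  0.2] 0.07821263533737276 0.0
red_grip wrist 0.58 [ 0.4309 -0.2063  0.1239] px [321. 246.]
```

View pics/w4.png

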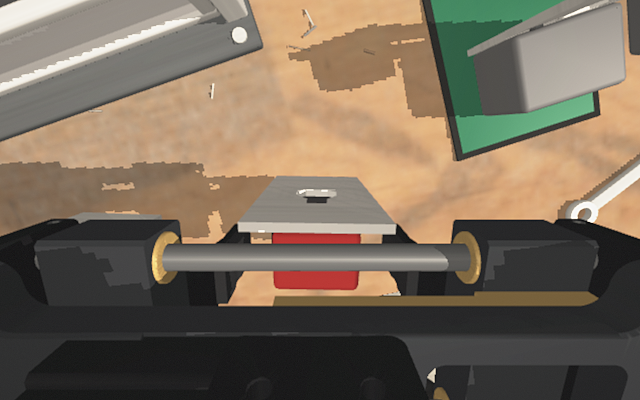

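Gripper straddles the red block at (317,258), with the plate edge level at rows 222–233. Closing.

Request:
arm_command(xyz=[[0, 0, 0], [0, 0, 0], [0, 0, 0], [0, 0, 0], [0, 0, 0], [0, 0, 0], [0, 0, 0], [0, 0, 0], [0, 0, 0.01], [0, 0, 0.03], [0, 0, 0.06], [0, 0, 0.1], [0, 0, 0.14], [0, 0, 0.14], [0, 0, 0.14], [0, 0, 0.14]], rot=[[0, 0, 0], [0, 0, 0], [0, 0, 0], [0, 0, 0], [0, 0, 0], [0, 0, 0], [0, 0, 0], [0, 0, 0], [0, 0, 0], [0, 0, 0], [0, 0, 0], [0, 0, 0], [0, 0, 0], [0, 0, 0], [0, 0, 0], [0, 0, 0]], grip=0.3, squeeze=35)

```text
time: 21.85
ee_pos: [0.4279, -0.2035, 0.2482]
eef_rot: [0.993, -0.116, -0.001, -0.0]
ft_force: [-0.2, -0.1, -4.3]
width: 0.0437
grip_force: 34.9
```

```bash
python3 - <<'E'
from h import *
im,T=shot('wrist','w5.png')
st()
find(['red_grip','red_seat'],'wrist',T,n=1)
edge('wrist',(237,231),(397,234),.249)
cv2.imwrite('pics/c5.png',cv2.resize(im[170:300,220:420,::-1],None,fx=4,fy=4,interpolation=2))
E
```

```text
21.9 [ 0.4276 -0.2033  0.2475] [[0.973, -0.23, -0.003], [-0.23, -0.973, 0.001], [-0.003, -0.001, -1.0]] [-0.3  0.4 -4.2] 0.043851166521508646 34.938573176041245
red_grip wrist 0.68 [ 0.4233 -0.2091  0.266 ] px [330. 258.]
red_seat wrist 0.88 [ 0.4469 -0.209   0.2389] px [319. 205.]
mid [ 0.4332 -0.2043  0.249 ] len 0.0945 yaw -0.252
```

View pics/c5.png

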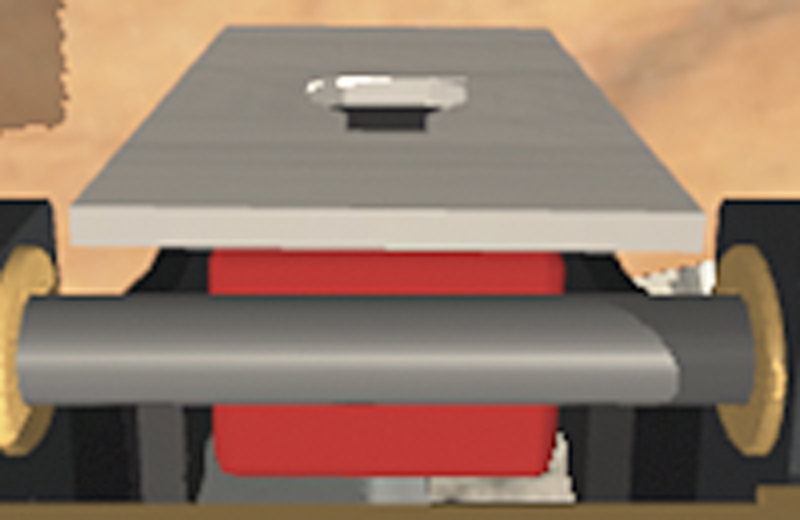

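Request:
arm_command(xyz=[[0, 0, 0.04], [0.01, 0.02, 0.08], [0.03, 0.05, 0.085], [0.05, 0.085, 0.085], [0.07, 0.12, 0.085], [0.09, 0.155, 0.085], [0.11, 0.19, 0.085], [0.13, 0.225, 0.085], [0.15, 0.26, 0.085], [0.17, 0.295, 0.08], [0.185, 0.325, 0.06], [0.2, 0.345, 0.03], [0.205, 0.3535, 0.0], [0.205, 0.3535, 0.0], [0.205, 0.3535, 0.0], [0.205, 0.3535, 0.0]], rot=[[0, 0, 0], [0, 0, 0.05], [0, 0, 0.1], [0, 0, 0.15], [0, 0, 0.2], [0, 0, 0.25], [0, 0, 0.31], [0, 0, 0.31], [0, 0, 0.31], [0, 0, 0.31], [0, 0, 0.31], [0, 0, 0.31], [0, 0, 0.31], [0, 0, 0.31], [0, 0, 0.31], [0, 0, 0.31]])

```text
time: 23.33
ee_pos: [0.6337, 0.1491, 0.2496]
eef_rot: [0.999, 0.039, -0.0, 0.0]
ft_force: [0.2, 0.2, -2.7]
width: 0.0438
grip_force: 35.0
```

```bash
python3 - <<'E'
from h import *
im,T=shot('wrist','w6.png')
st()
find(['red_stud','yellow_stud','red_seat','red_grip'],'wrist',T,n=1)
E
```

```text
23.3833 [0.6341 0.149  0.2506] [[0.997, 0.076, 0.002], [0.076, -0.997, -0.0], [0.002, 0.0, -1.0]] [ 0.4  0.2 -3.8] 0.043505905061521695 34.99521606601775
red_stud wrist 0.9 [0.6973 0.1565 0.213 ] px [314. 131.]
yellow_stud wrist 0.87 [0.7072 0.043  0.2158] px [486. 129.]
red_seat wrist 0.98 [0.6546 0.1537 0.2412] px [313. 203.]
```

View pics/w6.png

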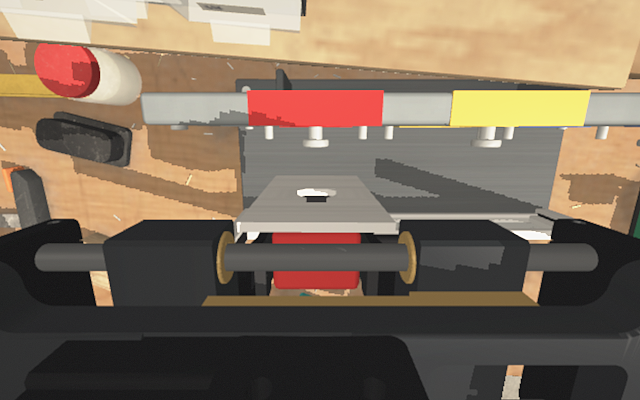

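Stud head at (315,138), keyhole at (316,193): laterally aligned within 1 mm. The unit needs to drop 4 mm, then go forward.

Request:
arm_command(xyz=[[0.005, 0.0004, -0.004], [0.01, 0.0008, -0.004], [0.018, 0.0014, -0.004], [0.024, 0.0018, -0.004], [0.028, 0.0022, -0.004], [0.031, 0.0024, -0.004], [0.034, 0.0026, -0.004], [0.037, 0.0029, -0.004], [0.037, 0.0029, -0.004]], rot=[[0, 0, 0], [0, 0, 0], [0, 0, 0], [0, 0, 0], [0, 0, 0], [0, 0, 0], [0, 0, 0], [0, 0, 0], [0, 0, 0]])

```text
time: 24.33
ee_pos: [0.671, 0.1528, 0.2449]
eef_rot: [0.999, 0.039, 0.0, -0.0]
ft_force: [0.0, 1.0, -4.2]
width: 0.0436
grip_force: 35.0
```

Request:
arm_command(xyz=[[0.002, 0.0002, 0], [0.004, 0.0003, 0], [0.005, 0.0004, 0], [0.006, 0.0005, 0], [0.006, 0.0005, 0]], rot=[[0, 0, 0], [0, 0, 0], [0, 0, 0], [0, 0, 0], [0, 0, 0]])

```text
time: 24.75
ee_pos: [0.6767, 0.1532, 0.245]
eef_rot: [0.999, 0.039, -0.0, 0.0]
ft_force: [0.2, -0.8, -4.6]
width: 0.0436
grip_force: 35.0
```

Request:
arm_command(xyz=[[0.001, 0.0001, 0], [0.002, 0.0002, 0], [0.003, 0.0002, 0], [0.003, 0.0002, 0]], rot=[[0, 0, 0], [0, 0, 0], [0, 0, 0], [0, 0, 0]])

```text
time: 25.08
ee_pos: [0.679, 0.1535, 0.2451]
eef_rot: [0.999, 0.039, -0.001, 0.0]
ft_force: [-4.8, -1.7, -1.6]
width: 0.043
grip_force: 35.0
```

Contact with the face. Back off 1.5 mm and let down.

Request:
arm_command(xyz=[[-0.0025, -0.0002, 0], [-0.0025, -0.0002, -0.004], [-0.0025, -0.0002, -0.008], [-0.0025, -0.0002, -0.012], [-0.0025, -0.0002, -0.015], [-0.0025, -0.0002, -0.018], [-0.0025, -0.0002, -0.02], [-0.0025, -0.0002, -0.02]], rot=[[0, 0, 0], [0, 0, 0], [0, 0, 0], [0, 0, 0], [0, 0, 0], [0, 0, 0], [0, 0, 0], [0, 0, 0]])

```text
time: 25.75
ee_pos: [0.677, 0.1531, 0.2245]
eef_rot: [0.999, 0.039, -0.0, 0.0]
ft_force: [0.5, 0.2, -4.7]
width: 0.0439
grip_force: 35.0
```

Request:
arm_command(xyz=[[0, 0, -0.001], [0, 0, -0.002], [0, 0, -0.003], [0, 0, -0.003]], rot=[[0, 0, 0], [0, 0, 0], [0, 0, 0], [0, 0, 0]])

```text
time: 26.08
ee_pos: [0.6773, 0.1533, 0.2237]
eef_rot: [0.999, 0.039, 0.001, 0.0]
ft_force: [-4.1, -2.0, 5.4]
width: 0.0436
grip_force: 35.0
```

Seated on the shank. Release, rise, and look at yellow from above.

Request:
arm_command(xyz=[[0, 0, 0], [0, 0, 0], [0, 0, 0], [0, 0, 0], [0, 0, 0.02], [0, 0, 0.05], [0, 0, 0.09], [-0.03, -0.02, 0.11], [-0.06, -0.05, 0.11], [-0.09, -0.07, 0.11], [-0.12, -0.09, 0.1], [-0.15, -0.11, 0.09], [-0.18, -0.13, 0.09], [-0.21, -0.15, 0.09], [-0.24, -0.16, 0.09], [-0.26, -0.165, 0.09], [-0.26, -0.165, 0.09], [-0.26, -0.165, 0.09], [-0.26, -0.165, 0.09]], rot=[[0, 0, 0], [0, 0, 0], [0, 0, 0], [0, 0, 0], [0, 0, 0], [0, 0, 0], [0, 0, 0], [0, 0, 0], [0, 0, 0], [0, 0, 0], [0, 0, 0], [0, 0, -0.1], [0, 0, -0.2], [0, 0, -0.2], [0, 0, -0.2], [0, 0, -0.2], [0, 0, -0.2], [0, 0, -0.2], [0, 0, -0.2]], grip=0.9)

```text
time: 27.67
ee_pos: [0.4176, -0.0115, 0.3123]
eef_rot: [0.998, -0.061, 0.0, 0.0]
ft_force: [1.1, -0.3, 0.7]
width: 0.0784
grip_force: 0.0
```

```bash
python3 - <<'E'
from h import *
im,T=shot('wrist','w7.png')
st()
find(['yellow_grip','yellow_seat'],'wrist',T,n=2)
im,T=shot('scene','s2.png')
find(['red_seat','red_stud','red_grip','yellow_grip'],'scene',T,n=2)
E
```

```text
27.7167 [ 0.4177 -0.0113  0.3121] [[0.993, -0.121, 0.0], [-0.121, -0.993, 0.0], [0.0, -0.0, -1.0]] [-0.2  0.8 -0.2] 0.07839480173364097 0.0
yellow_grip wrist 0.95 [0.4043 0.1357 0.1251] px [202. 208.]
yellow_grip wrist 0.85 [ 0.4394 -0.0167  0.1313] px [319. 166.]
yellow_seat wrist 0.88 [0.3839 0.1394 0.0968] px [210. 217.]
yellow_seat wrist 0.79 [ 0.4579 -0.0165  0.099 ] px [317. 148.]
red_seat scene 0.65 [0.6976 0.1535 0.2103] px [207. 200.]
red_grip scene 0.57 [0.6802 0.1602 0.2431] px [209. 188.]
yellow_grip scene 0.66 [ 0.4413 -0.0142  0.1264] px [349. 229.]
yellow_grip scene 0.59 [0.5896 0.0341 0.1019] px [283. 233.]
```

View pics/w7.png

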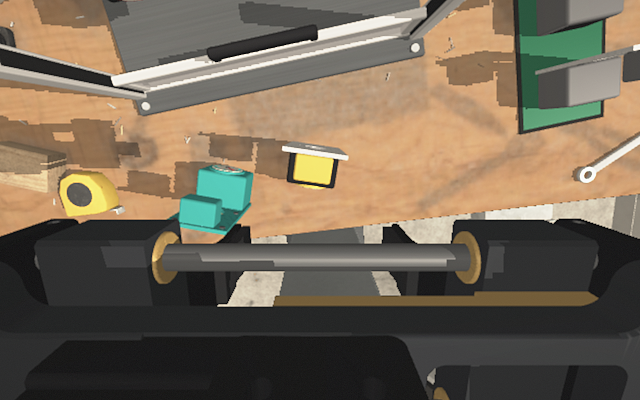

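Yellow gauge with its dial is at (315,167), front edge (283,152)→(347,160). The turquoise look-alike at (212,200) stays.

```bash
python3 - <<'E'
from h import *
im=cv2.imread('pics/w7.png')
g=cv2.resize(im[135:195,270:360],None,fx=8,fy=8,interpolation=2); cv2.imwrite('pics/c7.png',g)
edge('wrist',(283,152),(347,160))
m=(im[:,:,0]<110)&(im[:,:,1]>150)&(im[:,:,2]>190); m[:, :280]=0; m[:,350:]=0; m[:140]=0; m[200:]=0
y,x=np.nonzero(m); p=np.array([x.mean(),y.mean()]); print(p,len(x),ray('wrist',p,.138))
E
```

```text
mid [ 0.4516 -0.0137  0.14  ] len 0.074 yaw -0.246
[310.61181435 171.08438819] 237 [ 0.43464085 -0.00630644  0.138     ]
```

View pics/c7.png

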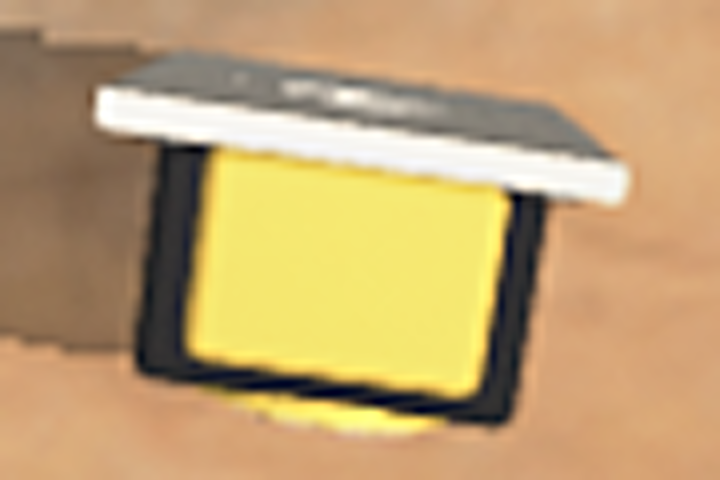

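Request:
arm_command(xyz=[[0.01, 0, -0.01], [0.02, -0.001, -0.03], [0.02, -0.001, -0.06], [0.02, -0.001, -0.09], [0.02, -0.001, -0.12], [0.02, -0.001, -0.15], [0.02, -0.001, -0.18], [0.02, -0.001, -0.195], [0.02, -0.001, -0.202], [0.02, -0.001, -0.202], [0.02, -0.001, -0.202]], rot=[[0, 0, -0.06], [0, 0, -0.135], [0, 0, -0.135], [0, 0, -0.135], [0, 0, -0.135], [0, 0, -0.135], [0, 0, -0.135], [0, 0, -0.135], [0, 0, -0.135], [0, 0, -0.135], [0, 0, -0.135]])

```text
time: 28.98
ee_pos: [0.4376, -0.0126, 0.1107]
eef_rot: [0.992, -0.128, 0.0, -0.0]
ft_force: [0.9, -0.6, -0.0]
width: 0.0783
grip_force: 0.0
```

```bash
python3 - <<'E'
from h import *
im,T=shot('wrist','w8.png')
st()
find(['yellow_grip','yellow_seat'],'wrist',T,n=1)
E
```

```text
29.0333 [ 0.4379 -0.0127  0.1112] [[0.967, -0.254, 0.002], [-0.254, -0.967, -0.0], [0.002, -0.0, -1.0]] [ 0.5 -0.4  0.5] 0.07849991523521709 0.0
yellow_seat wrist 0.97 [ 0.4572 -0.016   0.0968] px [315. 202.]
```

View pics/w8.png

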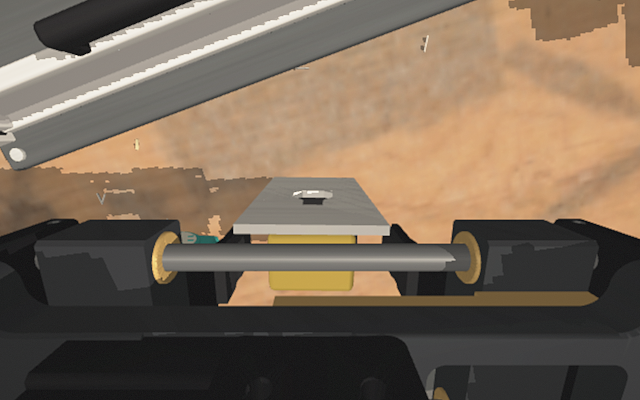

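Yellow block is centred between the fingers at (311,262). Close, lift, carry to the yellow stud.

Request:
arm_command(xyz=[[0, 0, 0], [0, 0, 0], [0, 0, 0], [0, 0, 0], [0, 0, 0], [0, 0, 0], [0, 0, 0], [0, 0, 0], [0, 0, 0.01], [0, 0, 0.03], [0, 0, 0.06], [0, 0, 0.1], [0, 0, 0.14], [0, 0, 0.18], [0, 0, 0.2], [0, 0, 0.2]], rot=[[0, 0, 0], [0, 0, 0], [0, 0, 0], [0, 0, 0], [0, 0, 0], [0, 0, 0], [0, 0, 0], [0, 0, 0], [0, 0, 0], [0, 0, 0], [0, 0, 0], [0, 0, 0], [0, 0, 0], [0, 0, 0], [0, 0, 0], [0, 0, 0]], grip=0.3, squeeze=35)

```text
time: 30.47
ee_pos: [0.4385, -0.0126, 0.3149]
eef_rot: [0.992, -0.128, 0.003, 0.0]
ft_force: [1.7, -0.2, -4.1]
width: 0.044
grip_force: 34.8
```

Request:
arm_command(xyz=[[0.03, 0.005, 0], [0.06, 0.015, 0], [0.09, 0.025, 0], [0.12, 0.03, 0], [0.15, 0.04, 0], [0.18, 0.045, -0.01], [0.205, 0.0477, -0.04], [0.205, 0.0477, -0.064], [0.205, 0.0477, -0.064], [0.205, 0.0477, -0.064], [0.205, 0.0477, -0.064]], rot=[[0, 0, 0.05], [0, 0, 0.1], [0, 0, 0.15], [0, 0, 0.2], [0, 0, 0.25], [0, 0, 0.3], [0, 0, 0.333], [0, 0, 0.333], [0, 0, 0.333], [0, 0, 0.333], [0, 0, 0.333]])

```text
time: 31.38
ee_pos: [0.6418, 0.0349, 0.2474]
eef_rot: [0.999, 0.038, 0.0, 0.0]
ft_force: [-0.1, -0.1, -3.6]
width: 0.0438
grip_force: 35.0
```

```bash
python3 - <<'E'
from h import *
im,T=shot('wrist','w9.png')
st()
find(['yellow_stud','yellow_seat','red_seat','red_stud','blue_stud'],'wrist',T,n=1)
E
```

```text
31.4333 [0.6421 0.035  0.2482] [[0.997, 0.075, 0.002], [0.076, -0.997, -0.0], [0.002, 0.001, -1.0]] [-0.5 -0.1 -3.8] 0.04382680737087656 34.996919254772365
yellow_stud wrist 0.83 [0.7048 0.0421 0.2142] px [314. 132.]
yellow_seat wrist 0.93 [0.661  0.0298 0.2323] px [328. 204.]
red_seat wrist 0.69 [0.6951 0.1555 0.2154] px [140. 134.]
red_stud wrist 0.94 [0.6971 0.1579 0.2158] px [136. 130.]
blue_stud wrist 0.79 [ 0.7157 -0.0735  0.2136] px [490. 128.]
```

View pics/w9.png

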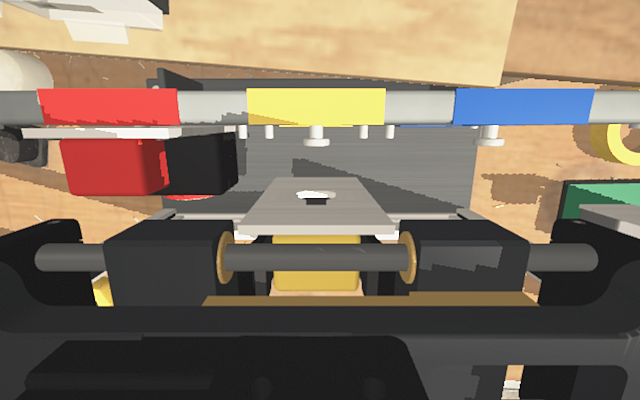

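Keyhole at (315,194) and stud head at (316,141) are laterally aligned, the same picture as for red. Red hangs straight at (110,165). The network's seat column of 328 is off, so I go by the picture. Forward.

Request:
arm_command(xyz=[[0.005, 0.0004, -0.002], [0.01, 0.0008, -0.002], [0.018, 0.0014, -0.002], [0.024, 0.0018, -0.002], [0.028, 0.0022, -0.002], [0.031, 0.0024, -0.002], [0.034, 0.0026, -0.002], [0.037, 0.0029, -0.002], [0.04, 0.0031, -0.002], [0.042, 0.0032, -0.002], [0.042, 0.0032, -0.002]], rot=[[0, 0, 0], [0, 0, 0], [0, 0, 0], [0, 0, 0], [0, 0, 0], [0, 0, 0], [0, 0, 0], [0, 0, 0], [0, 0, 0], [0, 0, 0], [0, 0, 0]])

```text
time: 32.6
ee_pos: [0.6844, 0.0382, 0.244]
eef_rot: [0.999, 0.038, -0.0, -0.0]
ft_force: [-0.2, -0.1, -4.3]
width: 0.0434
grip_force: 35.0
```

Request:
arm_command(xyz=[[0.001, 0.0001, 0], [0.002, 0.0002, 0], [0.003, 0.0002, 0], [0.004, 0.0003, 0], [0.004, 0.0003, 0]], rot=[[0, 0, 0], [0, 0, 0], [0, 0, 0], [0, 0, 0], [0, 0, 0]])

```text
time: 33.02
ee_pos: [0.6882, 0.0384, 0.2441]
eef_rot: [0.999, 0.038, 0.0, 0.0]
ft_force: [0.7, 0.1, -5.4]
width: 0.0437
grip_force: 35.0
```

Request:
arm_command(xyz=[[0.001, 0.0001, 0.001], [0.002, 0.0002, 0.001], [0.003, 0.0002, 0.001], [0.003, 0.0002, 0.001]], rot=[[0, 0, 0], [0, 0, 0], [0, 0, 0], [0, 0, 0]])

```text
time: 33.35
ee_pos: [0.6896, 0.0386, 0.2453]
eef_rot: [0.999, 0.038, -0.002, 0.0]
ft_force: [-11.2, -2.0, 1.4]
width: 0.0437
grip_force: 35.0
```

Contact with the face at 0.6896. Back off and let down.

Request:
arm_command(xyz=[[-0.0035, -0.0003, 0], [-0.0035, -0.0003, -0.004], [-0.0035, -0.0003, -0.008], [-0.0035, -0.0003, -0.012], [-0.0035, -0.0003, -0.016], [-0.0035, -0.0003, -0.019], [-0.0035, -0.0003, -0.021], [-0.0035, -0.0003, -0.0225], [-0.0035, -0.0003, -0.0225]], rot=[[0, 0, 0], [0, 0, 0], [0, 0, 0], [0, 0, 0], [0, 0, 0], [0, 0, 0], [0, 0, 0], [0, 0, 0], [0, 0, 0]])

```text
time: 34.1
ee_pos: [0.6877, 0.0383, 0.2244]
eef_rot: [0.999, 0.038, 0.001, 0.0]
ft_force: [-5.3, -1.4, 6.8]
width: 0.0436
grip_force: 35.0
```

Request:
arm_command(xyz=[[0, 0, 0], [0, 0, 0], [0, 0, 0], [0, 0, 0], [0, 0, 0.02], [0, 0, 0.05], [0, 0, 0.09], [-0.03, 0, 0.12], [-0.06, 0, 0.14], [-0.1, 0, 0.14], [-0.13, -0.005, 0.14], [-0.16, -0.007, 0.14], [-0.16, -0.007, 0.14], [-0.16, -0.007, 0.14]], rot=[[0, 0, 0], [0, 0, 0], [0, 0, 0], [0, 0, 0], [0, 0, 0], [0, 0, 0], [0, 0, 0], [0, 0, 0], [0, 0, 0], [0, 0, 0], [0, 0, 0], [0, 0, 0], [0, 0, 0], [0, 0, 0]], grip=0.7)

```text
time: 35.27
ee_pos: [0.5268, 0.0309, 0.3634]
eef_rot: [0.999, 0.037, 0.001, 0.001]
ft_force: [0.3, -0.3, 0.5]
width: 0.0613
grip_force: 0.0
```

```bash
python3 - <<'E'
from h import *
im,T=shot('wrist','w10.png')
st(); print(np.round(r.read_state()['joint_positions'],2))
find(['yellow_stud','yellow_seat','red_seat','red_stud','guard_handle'],'wrist',T,n=1)
im,T=shot('top','t2.png')
find(['yellow_seat','red_seat','blank_m_grip','blank_r_grip','mat_top','guard_handle'],'top',T,n=1)
a=cv2.imread('pics/w10.png')
cv2.imwrite('pics/c10.png',a[:230])
yb=np.array([-.077,.997,0])
for s in (1,-1): print(s,(R.from_rotvec(-.35*yb)*R.from_rotvec([0,0,s*np.pi/2])).as_rotvec().round(4), [ (R.from_rotvec(-.35*f*yb)*R.from_rotvec([0,0,s*np.pi/2*f])).as_rotvec().round(3).tolist() for f in (.25,.5,.75)])
E
```

```text
35.3167 [0.5277 0.0309 0.3631] [[0.997, 0.075, 0.001], [0.075, -0.997, -0.001], [0.001, 0.001, -1.0]] [ 0.3  0.4 -0.7] 0.06079318761346526 0.0
[ 0.62  0.16 -0.86  1.43  0.12  1.6  -1.73]
red_seat wrist 0.91 [0.6959 0.1592 0.216 ] px [195.   6.]
guard_handle wrist 0.73 [0.5888 0.0322 0.1055] px [319. 131.]
yellow_seat top 0.7 [0.7069 0.0414 0.2156] px [268. 128.]
blank_m_grip top 0.69 [ 0.5054 -0.3949  0.1271] px [440. 216.]
blank_r_grip top 0.73 [ 0.6117 -0.3856  0.1291] px [436. 175.]
mat_top top 0.6 [ 0.5595 -0.3972  0.0033] px [428. 200.]
1 [-0.2527 -0.295   1.5533] [[-0.01, -0.087, 0.392], [-0.056, -0.171, 0.783], [-0.136, -0.243, 1.171]]
-1 [ 0.295  -0.2527 -1.5533] [[0.024, -0.085, -0.392], [0.081, -0.16, -0.783], [0.172, -0.219, -1.171]]
```

View pics/c10.png

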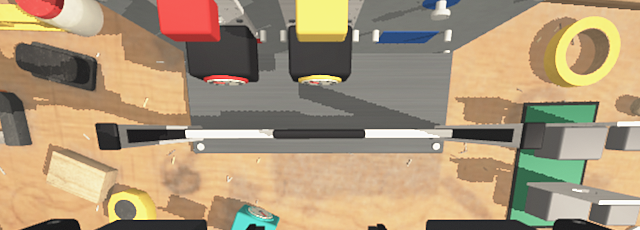

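Top and wrist agree: red hangs at (222,50) and yellow at (320,50) on their studs, the blanks stand on the mat, and the handle is at (319,133). Now turn the tool −90° with a 20° lean back to grip the bar across.

Request:
arm_command(xyz=[[0, 0, 0], [0, 0, 0], [0, 0, 0], [0, 0, 0], [0, 0, 0], [0, 0, 0], [0, 0, 0], [0, 0, 0], [0, 0, 0], [0, 0, 0], [0, 0, 0], [0.0095, -0.004, -0.03], [0.0095, -0.004, -0.06], [0.0095, -0.004, -0.09], [0.0095, -0.004, -0.12], [0.0095, -0.004, -0.12], [0.0095, -0.004, -0.12], [0.0095, -0.004, -0.12], [0.0095, -0.004, -0.12]], rot=[[0.01, -0.03, -0.12], [0.018, -0.06, -0.25], [0.024, -0.085, -0.392], [0.04, -0.11, -0.52], [0.06, -0.135, -0.65], [0.081, -0.16, -0.783], [0.11, -0.18, -0.91], [0.14, -0.2, -1.04], [0.172, -0.219, -1.171], [0.21, -0.23, -1.3], [0.25, -0.242, -1.42], [0.295, -0.2527, -1.5533], [0.295, -0.2527, -1.5533], [0.295, -0.2527, -1.5533], [0.295, -0.2527, -1.5533], [0.295, -0.2527, -1.5533], [0.295, -0.2527, -1.5533], [0.295, -0.2527, -1.5533], [0.295, -0.2527, -1.5533]], grip=0.5)

```text
time: 37.5
ee_pos: [0.5386, 0.0224, 0.2428]
eef_rot: [0.726, -0.665, 0.118, -0.13]
ft_force: [0.0, 0.1, -0.8]
width: 0.0434
grip_force: 0.0
```

```bash
python3 - <<'E'
from h import *
im,T=shot('wrist','w11.png')
st(); print(np.round(r.read_state()['joint_positions'],2))
find(['guard_handle'],'wrist',T,n=1)
E
```

```text
37.55 [0.5387 0.0229 0.2429] [[0.087, -0.935, 0.345], [-0.996, -0.081, 0.033], [-0.003, -0.346, -0.938]] [ 0.6  0.5 -0. ] 0.04333881170193983 0.0
[ 1.57 -0.5  -1.31  1.92 -0.67  1.08 -2.6 ]
guard_handle wrist 0.75 [0.5866 0.0299 0.105 ] px [319. 192.]
```

Joints 2 and 7 sit at their limits in this direction, so I'll use the other half turn, which gives the same grasp.

Request:
arm_command(xyz=[[-0.005, 0, 0.015], [-0.01, 0, 0.03], [-0.015, -0.001, 0.04], [-0.018, -0.002, 0.05], [-0.018, -0.002, 0.05], [-0.018, -0.002, 0.05], [-0.018, -0.002, 0.05], [-0.018, -0.002, 0.05], [-0.018, -0.002, 0.05], [-0.018, -0.002, 0.05], [-0.018, -0.002, 0.05], [-0.018, -0.002, 0.05], [-0.018, -0.002, 0.05], [-0.018, -0.002, 0.05], [-0.018, -0.002, 0.05], [-0.018, -0.002, 0.05]], rot=[[-0.034, -0.003, 0.094], [-0.069, -0.007, 0.188], [-0.103, -0.01, 0.281], [-0.138, -0.013, 0.375], [-0.173, -0.017, 0.469], [-0.207, -0.02, 0.563], [-0.242, -0.023, 0.657], [-0.276, -0.026, 0.75], [-0.31, -0.03, 0.844], [-0.345, -0.033, 0.938], [-0.38, -0.036, 1.032], [-0.414, -0.04, 1.126], [-0.449, -0.043, 1.219], [-0.483, -0.046, 1.313], [-0.518, -0.05, 1.407], [-0.552, -0.053, 1.501]])

```text
time: 38.93
ee_pos: [0.5203, 0.0208, 0.2923]
eef_rot: [0.983, 0.059, 0.176, -0.005]
ft_force: [0.2, -0.1, 0.2]
width: 0.0437
grip_force: 0.0
```

Request:
arm_command(xyz=[[0, 0, 0], [0, 0, 0], [0, 0, 0], [0, 0, 0], [0, 0, 0], [0, 0, 0], [0, 0, 0], [0, 0, 0], [0, 0, 0], [0, 0, 0], [0, 0, 0], [0, 0, 0], [0, 0, 0], [0, 0, 0], [0, 0, 0], [0, 0, 0], [0, 0, 0], [0, 0, 0]], rot=[[-0.034, -0.003, 0.094], [-0.069, -0.007, 0.188], [-0.103, -0.01, 0.281], [-0.138, -0.013, 0.375], [-0.173, -0.017, 0.469], [-0.207, -0.02, 0.563], [-0.242, -0.023, 0.657], [-0.276, -0.026, 0.75], [-0.31, -0.03, 0.844], [-0.345, -0.033, 0.938], [-0.38, -0.036, 1.032], [-0.414, -0.04, 1.126], [-0.449, -0.043, 1.219], [-0.483, -0.046, 1.313], [-0.518, -0.05, 1.407], [-0.531, -0.051, 1.445], [-0.531, -0.051, 1.445], [-0.531, -0.051, 1.445]])

```text
time: 40.43
ee_pos: [0.5201, 0.0207, 0.292]
eef_rot: [0.667, 0.724, 0.132, 0.119]
ft_force: [0.7, 0.3, -0.3]
width: 0.0435
grip_force: 0.0
```

```bash
python3 - <<'E'
from h import *
im,T=shot('wrist','w12.png')
st(); print(np.round(r.read_state()['joint_positions'],2))
find(['guard_handle'],'wrist',T,n=1)
E
```

```text
40.4833 [0.52   0.0205 0.2918] [[-0.082, 0.934, 0.348], [0.997, 0.075, 0.032], [0.004, 0.349, -0.937]] [-0.4 -1.3  0.6] 0.04338379382218357 0.0
[ 0.79 -0.22 -0.78  1.89 -0.21  1.06  0.14]
guard_handle wrist 0.62 [0.5846 0.0313 0.1028] px [312. 178.]
```

Request:
arm_command(xyz=[[0.01, 0.0015, -0.03], [0.022, 0.003, -0.06], [0.033, 0.005, -0.09], [0.043, 0.0065, -0.12], [0.053, 0.008, -0.15], [0.06, 0.009, -0.17], [0.066, 0.01, -0.185], [0.069, 0.0105, -0.193], [0.07, 0.0105, -0.1955], [0.07, 0.0105, -0.1955], [0.07, 0.0105, -0.1955]], rot=[[0, 0, 0], [0, 0, 0], [0, 0, 0], [0, 0, 0], [0, 0, 0], [0, 0, 0], [0, 0, 0], [0, 0, 0], [0, 0, 0], [0, 0, 0], [0, 0, 0]])

```text
time: 41.45
ee_pos: [0.59, 0.0306, 0.0964]
eef_rot: [0.667, 0.723, 0.132, 0.119]
ft_force: [0.4, -0.1, -0.1]
width: 0.0435
grip_force: 0.0
```

Request:
arm_command(xyz=[[0, 0, 0], [0, 0, 0], [0, 0, 0], [0, 0, 0], [0, 0, 0], [0, 0, 0], [0, 0, 0], [0, 0, 0]], rot=[[0, 0, 0], [0, 0, 0], [0, 0, 0], [0, 0, 0], [0, 0, 0], [0, 0, 0], [0, 0, 0], [0, 0, 0]], grip=0, squeeze=50)

```text
time: 42.12
ee_pos: [0.5893, 0.0304, 0.0958]
eef_rot: [0.667, 0.724, 0.131, 0.118]
ft_force: [-3.1, -1.1, 5.5]
width: 0.0154
grip_force: 50.0
```

Gripped (15.4 mm). Lift slowly.

Request:
arm_command(xyz=[[0, 0, 0.003], [0, 0, 0.008], [0, 0, 0.014], [0, 0, 0.02], [0, 0, 0.026], [0, 0, 0.033], [0, 0, 0.04], [0, 0, 0.047], [0, 0, 0.054], [0, 0, 0.061], [0, 0, 0.068], [0, 0, 0.075], [0, 0, 0.082], [0, 0, 0.088], [0, 0, 0.094], [0, 0, 0.1], [0, 0, 0.104], [0, 0, 0.108], [0, 0, 0.11], [0, 0, 0.11]], rot=[[0, 0, 0], [0, 0, 0], [0, 0, 0], [0, 0, 0], [0, 0, 0], [0, 0, 0], [0, 0, 0], [0, 0, 0], [0, 0, 0], [0, 0, 0], [0, 0, 0], [0, 0, 0], [0, 0, 0], [0, 0, 0], [0, 0, 0], [0, 0, 0], [0, 0, 0], [0, 0, 0], [0, 0, 0], [0, 0, 0]])

```text
time: 43.78
ee_pos: [0.5892, 0.0304, 0.2051]
eef_rot: [0.667, 0.724, 0.131, 0.118]
ft_force: [2.5, -0.2, -6.1]
width: 0.015
grip_force: 50.0
```

Request:
arm_command(xyz=[[0, 0, 0.001], [0, 0, 0.002], [0, 0, 0.003], [0, 0, 0.003]], rot=[[0, 0, 0], [0, 0, 0], [0, 0, 0], [0, 0, 0]])

```text
time: 44.12
ee_pos: [0.589, 0.0304, 0.2062]
eef_rot: [0.667, 0.724, 0.131, 0.117]
ft_force: [20.4, 1.7, -29.0]
width: 0.015
grip_force: 50.0
```

On the upper stop. Release and retreat along the tool axis, then check.

Request:
arm_command(xyz=[[0, 0, -0.002], [0, 0, -0.002], [0, 0, -0.002], [0, 0, -0.002], [0, 0, -0.002], [-0.007, -0.001, 0.018], [-0.018, -0.002, 0.048], [-0.03, -0.003, 0.08], [-0.044, -0.004, 0.12], [-0.06, -0.005, 0.15], [-0.09, -0.005, 0.16], [-0.11, -0.005, 0.16], [-0.11, -0.005, 0.16]], rot=[[0, 0, 0], [0, 0, 0], [0, 0, 0], [0, 0, 0], [0, 0, 0], [0, 0, 0], [0, 0, 0], [0, 0, 0], [0, 0, 0], [0, 0, 0], [0, 0, 0], [0, 0, 0], [0, 0, 0]], grip=0.5)

```text
time: 45.2
ee_pos: [0.4779, 0.0258, 0.3706]
eef_rot: [0.667, 0.724, 0.131, 0.121]
ft_force: [0.1, -0.2, -1.3]
width: 0.0436
grip_force: 0.0
```

```bash
python3 - <<'E'
from h import *
im,T=shot('scene','s3.png'); st()
find(['guard_handle','red_seat','red_stud','yellow_seat','yellow_stud','blank_m_grip','blank_r_grip'],'scene',T,n=1)
im,T=shot('top')
find(['guard_handle','red_seat','yellow_seat','blank_m_grip','blank_r_grip'],'top',T,n=1)
cv2.imwrite('pics/c13.png',cv2.resize(im[100:260,200:480,::-1],None,fx=2.8,fy=2.8))
E
```

```text
45.25 [0.479  0.0256 0.3699] [[-0.081, 0.934, 0.349], [0.997, 0.076, 0.029], [0.001, 0.35, -0.937]] [ 0.9 -0.   0.5] 0.043012872598323725 0.0
guard_handle scene 0.77 [0.5863 0.0359 0.2148] px [282. 189.]
red_seat scene 0.8 [0.6957 0.1577 0.2122] px [206. 200.]
red_stud scene 0.6 [0.7033 0.155  0.2101] px [205. 200.]
yellow_seat scene 0.92 [0.3862 0.1425 0.0976] px [340. 284.]
yellow_stud scene 0.85 [0.7106 0.0389 0.2132] px [238. 180.]
blank_m_grip scene 0.75 [ 0.5093 -0.396   0.1271] px [380. 174.]
blank_r_grip scene 0.96 [ 0.6126 -0.3911  0.1247] px [350. 169.]
red_seat top 0.78 [0.6967 0.1565 0.2128] px [221. 131.]
yellow_seat top 0.91 [0.7073 0.0398 0.2134] px [269. 128.]
blank_m_grip top 0.73 [ 0.5085 -0.394   0.1242] px [439. 215.]
blank_r_grip top 0.7 [0.6852 0.0375 0.2425] px [268. 133.]
```

View pics/s3.png

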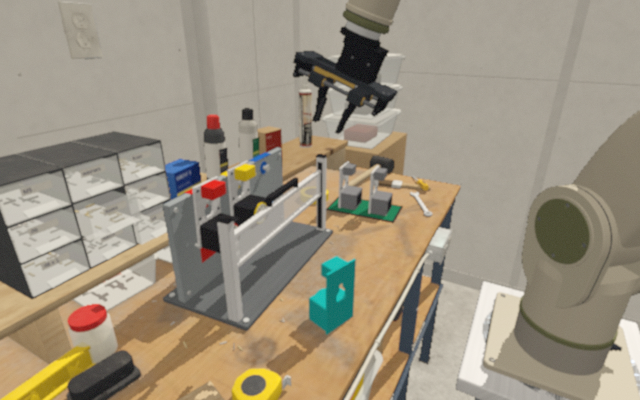

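The guard is up (handle at (282,189), z 0.215). Red hangs at (213,190) and yellow at (243,173), both straight. The blanks stand on the mat at (349,185) and (380,190), and the gripper is clear.

```bash
python3 -c "
from bench import r
print(r.close_job())"
```

```text
the job is handed in; nothing more can be done
None
```

I handed the job in at about 45 s: red and yellow gauges hang on their studs (no blue gauge was present), both blanks stand on the mat, and the guard is fully up and released; no verdict came back.

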